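# Set out the slide-mounting place

## Robot

A 6-joint arm with a two-finger parallel gripper is mounted at the origin on a cart in front of the work surface, level with it; the furniture and walls round the work are solid. World frame = base frame: x ahead of the robot, y to its left, z up, the work surface at z = 0. Lengths are in mm, angles in rad, forces in N, time in s.
With the tool pointing down it reaches from about 350 to 975 mm from the base axis. Payload 7.1 kg.
Tool frame: the origin (TCP) lies midway between the tips of the shut fingers; the grasp point (between the pads) lies 19 mm behind it (ctrl.grip_depth is the distance from the TCP to the grasp point, in mm); z points along the fingers, y is the line along which they close (so a half turn about z gives the same grasp; the last joint's range is limited). The gripper opens to 88 mm and grips with 3 to 60 N. Pads are 20 mm wide; open, the fingers measure 115 mm over their backs; the gripper's body (75 mm by 178 mm) begins 61 mm behind the grasp point.
Start: joints at [-1.128, 0.423, 1.63, -0, 1.089, -0.019], TCP at [278.489, -559.507, 222.675] pointing down, gripper open.
Joint ranges: [-3, 3], [-0.9, 2.11], [0.09, 2.58], [-1.31, 4.45], [0.11, 2.69], [-2.54, 2.54]. Speed limits (rad/s): [2.39, 2.39, 3.01, 3.14, 3.14, 3.14].

## Interface

Orientations are given as a rotation vector (axis times angle).
In Python, from workcell import ctrl, cams gives the robot as it stands.
- The arm moves only by the tool move_arm, never from a script. Its argument "steps" is a list of rows, each a list of 3 entries, a list of its own where there are three numbers: the shift along the tool's x, y, z in units of 25 mm (1.0 is 25 mm), then the turn about the tool's z in units of 5 degrees (1.0 is 5 degrees), then the closure, from 0 (fully open) to 1 (shut). A call has 1 to 20 rows; each row shifts and turns the commanded pose from where the row before left it, along the tool's axes as they then stand; what a row does not reach is not made up. A row lasts 1/12 s, in which the tool goes at most 41.7 mm and 7.16 degrees, less where a joint would pass 70% of its speed; a pose out of reach is approached as far as the arm can. A call is refused whole if a number of a shift passes 1 or a number of a turn 1, either way. A call with a gripper value outside its range is refused whole. The fingers move at their own pace and stop on an object; the grip force is fixed at half the most. Time passes only in rows, so rows that do not move let the fingers close. It gives the time, the measured TCP pose, the force, the opening and the grip force at its end, in the units of the state.
- ctrl.get_obs(): the state, without advancing time (a new reading comes with each control period).
- cams.get_image(name): name is "side" or "top"; returns a dict with "image" (480x640x3 uint8, red, green, blue), "camera_matrix" (3x3 intrinsics, pixels), "k1" (the pictures are not rectified: a ray, as slopes to the right and down, at radius r is drawn at 1 + k1 r^2 times it, then the intrinsics apply), "xyz" and "rotation" of the camera in the world. Camera axes: x right, y down, z forward; pixel columns grow to the right and rows downward; lengths in mm; the calibration is good to about 2 mm. A picture is of the moment at which its call begins. There is no depth.
- ctrl.close_job(): hands the job in; it is judged then, once.
Trained networks look in the newest picture that a camera, given by its name, has taken for a name from the list of things; names that differ only in an ending like _2 or _b are one class to them, and where a whole thing is asked for, a point or a joint stands for the part that bears it (a point fixed in the world has none). Each returns a list of dicts, best first, with "p" (0 to 1); they miss things now and then, are a little off and sometimes report something else, mostly with a low value. They report only what shows in the picture. A call takes as long as a camera call. They do not tell look-alikes from the thing itself.
- cams.boxes_of(camera, thing): "rect" ([centre column, centre row, width, height] in pixels, round what is visible of it).
- cams.cut_out(camera, thing): "pixels" (480x640 bool, what is visible of it) and "rect" ([centre column, centre row, width, height] in pixels, round what is visible of it).
The state is a dict: "t": time; "qpos": joint angles; "qvel": joint speeds; "joint_torque": joint torques, N m; "ee_pos": TCP position; "orientation": TCP orientation; "ft_force": force on the tool from outside, world axes, zero at the start; "moment": the same for the moment, N m; "width": finger opening in mm; "grasp_force": force on a finger pad.
Only numpy, scipy, OpenCV 4.12 (cv2) and the standard library are available. Lean on these libraries where they do the work, as an engineer would, in place of code of your own. Each camera call takes 0.05 s, during which the arm holds its last target. There are 200 camera calls.

## Task

Set out the slide-mounting place on the blue-grey board: lay the red-ended box of slides flat inside the rectangle printed in the middle of the board, and the green-ended box squarely on top of it, the same way round lengthwise. Stand the blue-capped dropper bottle upright, centred on the printed ring between the boxes and the timer, and the yellow-capped one likewise on the ring between the boxes and the roll of tape. Leave the black-capped and the white-capped bottle where they stand.

Things in the scene. Friction and masses are not known exactly. Their poses are not given: they have to be found in the camera images.
- red_box: closed card box of glass slides, white with one red end; 57 mm along its x, 83 mm along its y, 31 mm high, lying flat on the worktop at the start. Origin: centre of its underside, z up. Grasp it across the 57 mm width (fingers closing along its x). About 0.11 kg.
- green_box: closed card box of glass cover slips, white with one green end; 57 mm along its x, 83 mm along its y, 31 mm high, lying flat on the worktop at the start. Origin: centre of its underside, z up. Grasp it across the 57 mm width (fingers closing along its x). About 0.11 kg. (A like box by the wall at the far left, out of reach, is not meant.)
- blue_bottle: clear glass dropper bottle with a light-blue cap, standing upright: body 23 mm across up to 60 mm, collar and cap 18 mm across up to 90 mm. Origin: centre of its underside, z up. About 22 g; easily tipped.
- yellow_bottle: clear glass dropper bottle with a yellow cap, standing upright: body 23 mm across up to 60 mm, collar and cap 18 mm across up to 90 mm. Origin: centre of its underside, z up. About 22 g; easily tipped.
- black_bottle: clear glass dropper bottle with a black cap (a bystander), standing upright: body 23 mm across up to 60 mm, collar and cap 18 mm across up to 90 mm. Origin: centre of its underside, z up. About 22 g; easily tipped. Not to be moved.
- white_bottle: opaque white plastic bottle with a white cap (a bystander, shorter than the others), standing upright: body 23 mm across up to 60 mm, screw cap 18 mm across up to 70 mm. Origin: centre of its underside, z up. About 22 g; easily tipped. Not to be moved.
- board: fixed blue-grey board, 110 mm along its x (away from the robot), 420 mm along its y, 6 mm thick (top 6 mm above the worktop). Origin: centre of its underside. Printed in white: in the middle (x = y = 0) a rectangle 87 mm along x by 61 mm along y for the boxes; two rings 32 mm across for bottles, centred at x = 0, y = +85 and -85 mm.
- timer: white digital kitchen timer, 32 mm along its x, 68 mm along its y, 60 mm high, fixed upright near one end of the board, its centre 170 mm from the board's centre along the board's y; which end varies. Origin: centre of its underside.
- label_tape: tan roll of tape lying flat, 74 mm across, 19 mm high, fixed near the other end of the board, 170 mm from the board's centre. Origin: centre of its underside.
Not all that is in view belongs to the job. What is shaped like the green_box but orange or pink is not meant.

How it is judged (in metres and radians):
At the end, for the whole second after the job is handed in: Red box flat in the rectangle, green box flat on it (each centred within 12 mm per axis, aligned within 0.15 rad, either way round); blue bottle upright on the ring on the timer side, yellow on the tape side (within 15 mm per axis of the centre); all released and at rest (x of red_box in the frame of board between -0.012 and 0.012 m and y of red_box in the frame of board between -0.012 and 0.012 m and z of red_box in the frame of board between 0.003 and 0.01 m and angle between the x axis of red_box and the y axis of board, either way round below 0.15 rad and x of green_box in the frame of red_box between -0.012 and 0.012 m and y of green_box in the frame of red_box between -0.012 and 0.012 m and z of green_box in the frame of red_box between 0.027 and 0.035 m and angle between the x axis of green_box and the x axis of red_box, either way round below 0.15 rad and x of blue_bottle in the frame of board between -0.015 and 0.015 m and x of yellow_bottle in the frame of board between -0.015 and 0.015 m and z of blue_bottle in the frame of board between 0.003 and 0.01 m and z of yellow_bottle in the frame of board between 0.003 and 0.01 m and ((y of timer in the frame of board between 0.1 and 0.3 m and y of blue_bottle in the frame of board between 0.07 and 0.1 m and y of yellow_bottle in the frame of board between -0.1 and -0.07 m) or (y of timer in the frame of board between -0.3 and -0.1 m and y of blue_bottle in the frame of board between -0.1 and -0.07 m and y of yellow_bottle in the frame of board between 0.07 and 0.1 m)) and linear speed of each of red_box, green_box, blue_bottle, yellow_bottle below 0.02 m/s and angle between each of red_box, green_box, blue_bottle, yellow_bottle's own z axis and vertical below 0.1 rad); the robot touches nothing.
It fails at once if the black-capped or the white-capped bottle is moved by more than 30 mm or knocked over (distance of any of black_bottle, white_bottle from where it was at the start of the episode above 0.03 m or angle between any of black_bottle, white_bottle's own z axis and vertical above 0.5 rad).
It also fails if it takes over 106 s, if anything falls off the work surface, if the arm or the gripper's body presses on something with over 40 N, if the wrist force passes 120 N, or if a joint passes its speed limit or range.

## Working session

There is one attempt and no reset: what is moved stays moved. The work goes in short steps, Python scripts to look and compute and a tool call to move; the robot and the scene stay as the last step left them, time stands still between calls to the robot, and variables do not carry over. Pictures are saved under pics/ and viewed, at most 14 in all, crops included, and the job is handed in when it is done.

Besides the shell and the picture viewer there is one more tool, called by a JSON object that holds its "name" and its "arguments". move_arm: Moves the arm, as the interface text tells. Its arguments: {"type":"object","properties":{"steps":{"type":"array"}},"required":["steps"]}

```bash
ls; mkdir -p pics
python3 - <<'E'
from workcell import ctrl,cams
import cv2,numpy as np
o=ctrl.get_obs();print(o['t'],o['ee_pos'],o['orientation'],o['width'])
for n in('top','side'):
    c=cams.get_image(n);cv2.imwrite(f'pics/{n}0.png',c['image'][:,:,::-1]);print(n,c['camera_matrix'],c['k1'],c['xyz'],c['rotation'])
    for t in['red_box','green_box','blue_bottle','yellow_bottle','black_bottle','white_bottle','board','timer','label_tape']:
        print(t,[(np.round(d['rect']).tolist(),round(d['p'],2)) for d in cams.boxes_of(n,t)])
E
```

```text
pics
0.0 [ 278.24995301 -558.99015563  221.89215713] [-3.05670702e+00 -7.18621942e-01  4.92585834e-04] 87.9407936879211
top [[490.65739387   0.         319.1998974 ]
 [  0.         490.65739387 244.46068719]
 [  0.           0.           1.        ]] -0.001834551255070759 [ 343.9877899   -32.26116888 1160.27895726] [-2.10274206  2.16013256 -0.16005936]
red_box [([158.0, 262.0, 42.0, 34.0], 0.9)]
green_box [([468.0, 238.0, 40.0, 32.0], 0.96), ([429.0, 309.0, 44.0, 41.0], 0.84), ([417.0, 246.0, 42.0, 33.0], 0.8), ([495.0, 309.0, 40.0, 41.0], 0.65)]
blue_bottle [([337.0, 210.0, 10.0, 12.0], 0.6)]
yellow_bottle []
black_bottle [([411.0, 197.0, 12.0, 14.0], 0.52)]
white_bottle [([216.0, 214.0, 18.0, 11.0], 0.48)]
board [([295.0, 266.0, 174.0, 48.0], 0.58)]
timer [([367.0, 259.0, 34.0, 17.0], 0.59)]
label_tape [([336.0, 210.0, 13.0, 11.0], 0.31), ([217.0, 215.0, 20.0, 13.0], 0.24)]
side [[465.86091479   0.         325.33643373]
 [  0.         465.86091479 240.02463332]
 [  0.           0.           1.        ]] 0.012635485572297687 [ 22.04721295 739.25173269 781.51342956] [-0.77867806  2.50338775 -1.20407551]
red_box []
green_box [([450.0, 200.0, 28.0, 23.0], 0.8), ([428.0, 227.0, 36.0, 25.0], 0.74), ([380.0, 211.0, 35.0, 28.0], 0.64), ([392.0, 190.0, 27.0, 28.0], 0.59), ([312.0, 227.0, 12.0, 34.0], 0.56), ([240.0, 289.0, 15.0, 27.0], 0.33)]
blue_bottle [([312.0, 226.0, 11.0, 30.0], 0.73), ([342.0, 190.0, 6.0, 27.0], 0.59)]
yellow_bottle [([284.0, 245.0, 8.0, 26.0], 0.62)]
black_bottle [([344.0, 192.0, 8.0, 28.0], 0.65)]
white_bottle [([240.0, 290.0, 12.0, 28.0], 0.6)]
board []
timer [([365.0, 231.0, 21.0, 34.0], 0.59)]
label_tape [([294.0, 318.0, 32.0, 32.0], 0.82)]
```

Run:
```python
import cv2
a=cv2.imread('pics/top0.png')[160:370,110:550];cv2.imwrite('pics/a.png',cv2.resize(a,(800,382),interpolation=cv2.INTER_CUBIC))
a=cv2.imread('pics/side0.png')[150:360,200:500];cv2.imwrite('pics/b.png',cv2.resize(a,(800,560),interpolation=cv2.INTER_CUBIC))
```

```text
(no output)
```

View pics/a.png

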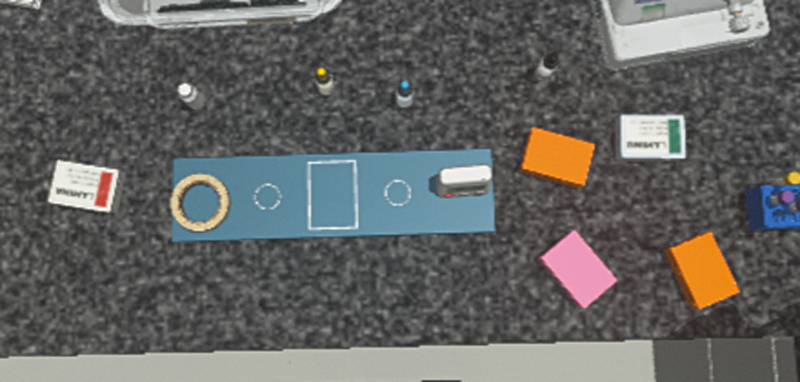

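View pics/b.png

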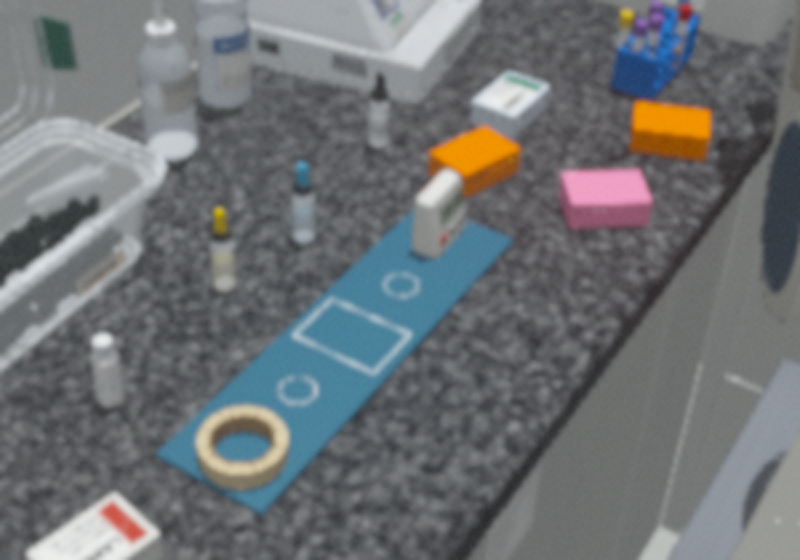

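View pics/top0.png

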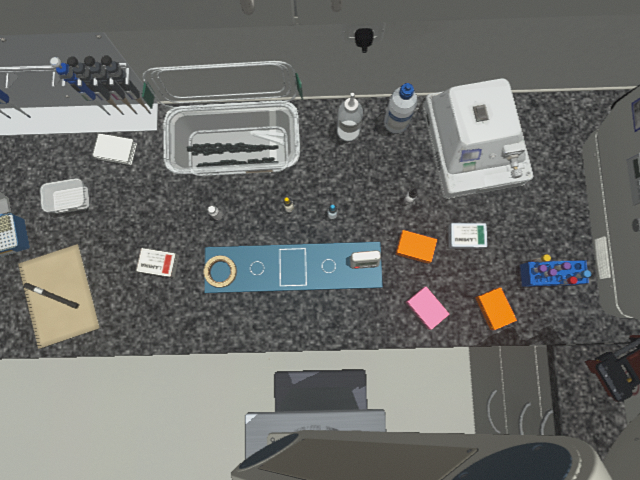

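The pictures show the tape at the board's left (219,271) and the timer at its right (366,259). The ring at (329,266) is therefore for blue and the ring at (257,268) for yellow. Bottle caps are blue (333,208), yellow (287,201), black (412,193) and white (212,210).

Green-box candidates are the white box with a green end at (468,236), orange at (417,246) and (495,309), pink at (429,309), and a white box at the far left (115,148). Only (468,236) is white with a green end and within reach. The red box is at (156,262).

```bash
cat > h.py <<'E'
import numpy as np,cv2
from scipy.optimize import minimize
from scipy.spatial.transform import Rotation as R
from workcell import ctrl,cams
def proj(c,P):
    q=(np.atleast_2d(P)-c['xyz'])@R.from_rotvec(c['rotation']).as_matrix() if np.ndim(c['rotation'])==1 else (np.atleast_2d(P)-c['xyz'])@c['rotation']
    s=q[:,:2]/q[:,2:];s=s*(1+c['k1']*(s**2).sum(1,keepdims=True));K=c['camera_matrix']
    return s*[K[0,0],K[1,1]]+K[:2,2]
def unproj(c,uv,z):
    K=c['camera_matrix'];d=(np.atleast_2d(uv)-K[:2,2])/[K[0,0],K[1,1]];s=d.copy()
    for _ in range(5): s=d/(1+c['k1']*(s**2).sum(1,keepdims=True))
    r=np.c_[s,np.ones(len(s))]@R.from_rotvec(c['rotation']).as_matrix().T
    return (c['xyz']+r*((z-c['xyz'][2])/r[:,2:]))[:,:2]
def box(p,z0=0,h=31,w=57,l=83):
    a=np.array([[x,y] for x in(-w/2,w/2) for y in(-l/2,l/2)]);ct,st=np.cos(p[2]),np.sin(p[2])
    a=a@np.array([[ct,st],[-st,ct]])+p[:2]
    return [np.vstack([np.c_[a,np.full(4,z0)],np.c_[a,np.full(4,z0+h)]])]
def bottle(p,z0=0):
    t=np.arange(0,6.28,.3);f=lambda r,z:np.c_[p[0]+r*np.cos(t),p[1]+r*np.sin(t),np.full(len(t),z0+z)]
    return [np.vstack([f(11.5,0),f(11.5,60)]),np.vstack([f(9,60),f(9,90)])]
def sil(c,parts):
    m=np.zeros((480*4,640*4),np.uint8)
    for P in parts:
        h=cv2.convexHull(((proj(c,P)+.5)*4-.5).astype(np.float32));cv2.fillConvexPoly(m,np.round(h*16).astype(np.int32),1,shift=4)
    return m>0
def fit(views,model,p0,scale):
    ms=[(c,cv2.resize(m.astype(np.uint8),(2560,1920),interpolation=cv2.INTER_NEAREST)>0) for c,m in views]
    def cost(u):
        k=0
        for c,m in ms:
            s=sil(c,model(p0+u*scale));k+=1-(s&m).sum()/(s|m).sum()
        return k/len(ms)
    r=minimize(cost,np.zeros(len(p0)),method='Nelder-Mead',options=dict(initial_simplex=np.vstack([np.zeros(len(p0)),np.eye(len(p0))]),maxiter=90))
    return p0+r.x*scale,r.fun
E
python3 - <<'E'
from h import *
im={n:cams.get_image(n) for n in('top','side')};t=im['top'];s=im['side']
for n,uv,y0 in(('red_box',(157,262),0),('green_box',(468,236),0)):
    d=[d for d in cams.cut_out('top',n) if np.hypot(d['rect'][0]-uv[0],d['rect'][1]-uv[1])<12][0]
    vs=[(t,d['pixels'])]
    p0=np.r_[unproj(t,d['rect'][:2],25)[0],0]
    for q in cams.cut_out('side',n) if n=='green_box' else []:
        e=proj(s,np.r_[p0[:2],15])[0]
        if np.hypot(*(e-q['rect'][:2]))<8: vs.append((s,q['pixels']));break
    for v in (vs,vs[:1]):
        b=min((fit(v,box,p0+[0,0,a],np.array([8,8,.2])) for a in(1.2,1.6)),key=lambda r:r[1]);print(n,len(v),b)
B=[]
for n in('blue_bottle','yellow_bottle','black_bottle','white_bottle'):
    for c in('top','side'):
        for d in cams.cut_out(c,n): print(n,c,np.round(d['rect']),round(d['p'],2),d['pixels'].sum())
# board lines
g=t['image'].astype(int);hsv=cv2.cvtColor(t['image'],cv2.COLOR_RGB2HSV)
m=((hsv[...,0]>90)&(hsv[...,0]<115)&(hsv[...,1]>80)&(hsv[...,2]>60)).astype(np.uint8);m[:235]=0;m[300:]=0;m[:,:195]=0;m[:,390:]=0
k=np.argwhere(m)[:,::-1];b=cv2.boxPoints(cv2.minAreaRect(k.astype(np.float32)));w=unproj(t,b,6);print('board corners',w.round(),w.mean(0),np.linalg.norm(w[1]-w[0]),np.linalg.norm(w[2]-w[1]))
for x0,x1,y0,y1,nm in((276,311,246,289,'rect'),(247,268,257,279,'ringL'),(318,340,256,277,'ringR')):
    c=g[y0:y1,x0:x1];q=np.argwhere(c[...,0]>c[...,0].min()+60)[:,::-1]+[x0,y0]
    w=unproj(t,q,6);r=cv2.minAreaRect(w.astype(np.float32));print(nm,r,w.mean(0))
for nm,lo,hi,bx in(('blue',95,108,(325,342,198,222)),('yel',20,32,(280,296,190,214))):
    a=bx;h=hsv[a[2]:a[3],a[0]:a[1]];q=np.argwhere((h[...,0]>=lo)&(h[...,0]<=hi)&(h[...,1]>130)&(h[...,2]>90))[:,::-1]+[a[0],a[2]];print(nm,len(q),q.mean(0),unproj(t,q.mean(0),85))
a=t['image'][205:275,430:510,::-1];cv2.imwrite('pics/c.png',cv2.resize(a,None,fx=6,fy=6,interpolation=cv2.INTER_CUBIC))
E
```

```text
red_box 1 (array([ 4.98206071e+02,  3.60801713e+02, -1.93381060e-01]), np.float64(0.0636022514071295))
red_box 1 (array([ 4.98206071e+02,  3.60801713e+02, -1.93381060e-01]), np.float64(0.0636022514071295))
green_box 2 (array([ 5.41937771e+02, -3.70742487e+02, -2.18065999e-02]), np.float64(0.05732467568971855))
green_box 1 (array([ 542.63951202, -370.60869596,    3.11260585]), np.float64(0.045723704291557254))
blue_bottle side [311. 226.  11.  30.] 0.63 211
yellow_bottle top [289. 204.   9.  15.] 0.47 116
yellow_bottle side [286. 244.   7.  29.] 0.73 232
yellow_bottle side [365. 232.  23.  34.] 0.23 480
yellow_bottle side [239. 290.  17.  28.] 0.18 244
black_bottle top [411. 198.  14.  14.] 0.57 131
black_bottle top [219. 274.  34.  34.] 0.46 526
black_bottle side [341. 192.   7.  26.] 0.51 145
white_bottle top [216. 213.  14.  10.] 0.49 133
white_bottle top [295. 265. 178.  50.] 0.3 7102
white_bottle side [241. 290.  15.  31.] 0.64 252
white_bottle side [342. 192.   7.  24.] 0.22 166
board corners [[ 535.  258.]
 [ 536. -168.]
 [ 427. -166.]
 [ 425.  253.]] [480.81889209  44.38477936] 425.3994577508526 109.8821215315027
rect ((480.8061218261719, 43.64211654663086), (64.08928680419922, 90.52313995361328), 89.27796936035156) [480.54527946  44.59219783]
ringL ((481.39544677734375, 129.09075927734375), (30.890628814697266, 31.224990844726562), 89.57906341552734) [480.16295743 129.04800493]
ringR ((480.9600830078125, -41.00337219238281), (30.210248947143555, 31.9360294342041), 43.490745544433594) [481.3857633  -40.34625569]
blue 15 [332.13333333 206.46666667] [[605.33992442 -52.98744234]]
yel 23 [286.43478261 199.69565217] [[624.02197677  49.58413849]]
```

View pics/c.png

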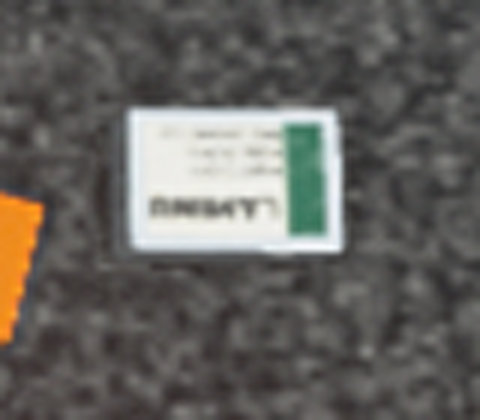

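The crop shows a white box with a clear green end band (right side, about (483,235) in the full picture). It is the green_box, and only orange neighbours stand beside it.

```bash
cat >> h.py <<'E'
def plan(x,y,z,psi):
    o=ctrl.get_obs();M=R.from_rotvec(o['orientation']).as_matrix();p=np.array(o['ee_pos']);yaw=np.arctan2(M[1,0],M[0,0])
    d=M.T@(np.array([x,y,z])-p)/25
    M2=R.from_euler('z',psi).as_matrix()@np.diag([1,-1,-1]);d2=M2.T@(np.array([x,y,z])-p)/25
    print('t %.1f p %s yaw %.3f w %.1f q6 %.2f | units now-axes %s  target-axes %s turn %.2f'%(o['t'],p.round(1),yaw,o['width'],o['qpos'][5],d.round(2),d2.round(2),-np.degrees((psi-yaw+np.pi)%(2*np.pi)-np.pi)/5))
E
python3 - <<'E'
from h import *
t=cams.get_image('top');s=cams.get_image('side')
for n,(x,y) in dict(blue=(605,-53),yellow=(624,50)).items():
    for c in(t,s):
        for z in(0,60,90): print(n,z,proj(c,[x,y,z]).round(1))
hs=cv2.cvtColor(s['image'],cv2.COLOR_RGB2HSV)
for nm,lo,hi,a in(('blue',95,108,(305,322,205,226)),('yel',20,32,(276,292,222,245))):
    h=hs[a[2]:a[3],a[0]:a[1]];q=np.argwhere((h[...,0]>=lo)&(h[...,0]<=hi)&(h[...,1]>130)&(h[...,2]>90))[:,::-1]+[a[0],a[2]];print(nm,len(q),q.mean(0),q.min(0),q.max(0),unproj(s,q.mean(0),82))
for n in('blue_bottle','yellow_bottle'):
    v=[(c,d['pixels']) for k,c in(('side',s),('top',t)) for d in cams.cut_out(k,n)[:1]];print(n,len(v),fit(v,bottle,np.array([612.,0]) if 0 else np.array([605.,-53]) if n[0]=='b' else np.array([624.,50]),np.array([6.,6])))
for k,uv in(('instr',(468,190)),('contain',(287,175)),('contain',(240,172))):
    print(k,unproj(t,uv,0),unproj(t,uv,60),unproj(t,uv,100))
plan(498,361,150,1.378)
E
```

```text
blue 0 [[331.7 214.9]]
blue 60 [[332.  209.2]]
blue 90 [[332.2 206.1]]
blue 0 [[313.3 238.6]]
blue 60 [[313.  220.7]]
blue 90 [[312.8 211.3]]
yellow 0 [[289.1 208.5]]
yellow 60 [[287.1 202.4]]
yellow 90 [[286.1 199.2]]
yellow 0 [[283.9 256.5]]
yellow 60 [[282.6 238.3]]
yellow 90 [[281.9 228.7]]
blue 16 [312.875 214.5  ] [312 211] [314 218] [[603.13475235 -50.58378219]]
yel 32 [281.9375 232.0625] [280 228] [284 236] [[622.35864419  52.79377468]]
blue_bottle 2 (array([604.68849479, -54.25385775]), np.float64(0.29285402043829334))
yellow_bottle 2 (array([623.8000288 ,  49.34750938]), np.float64(0.17387120799658717))
instr [[ 657.42161538 -385.81003899]] [[ 641.21341872 -367.52742508]] [[ 630.40795427 -355.3390158 ]]
contain [[708.48161323  53.72953469]] [[689.63301715  49.28280903]] [[677.06728644  46.31832525]]
contain [[719.6402296  169.36924203]] [[700.21460248 158.94259025]] [[687.2641844  151.99148907]]
t 1.9 p [ 278.5 -559.5  222.6] yaw 0.462 w 87.6 q6 -0.02 | units now-axes [ 24.27 -29.05   2.91]  target-axes [37.82  1.56  2.91] turn -10.50
```

{"name": "move_arm", "arguments": {"steps": [[[0,0,0],-1,0],[[0,0,0],-1,0],[[0,0,0],-1,0],[[0,0,0],-1,0],[[0,0,0],-1,0],[[0,0,0],-1,0],[[0,0,0],-1,0],[[0,0,0],-1,0],[[0,0,0],-1,0],[[0,0,0],-1,0],[[0,0,0],-0.5,0],[[1,0.04,0],0,0],[[1,0.04,0],0,0],[[1,0.04,0],0,0],[[1,0.04,0],0,0],[[1,0.04,0],0,0],[[1,0.04,0],0,0],[[1,0.04,0],0,0],[[1,0.04,0],0,0],[[1,0.04,0],0,0]]}}

```text
t: 3.62
ee_pos: [330.6, -339.3, 222.8]
orientation: [2.425, 1.997, 0.0]
ft_force: [1.4, 0.0, -0.1]
width: 87.9
grasp_force: 0.0
```

{"name": "move_arm", "arguments": {"steps": [[[1,0.04,0],0,0],[[1,0.04,0],0,0],[[1,0.04,0],0,0],[[1,0.04,0],0,0],[[1,0.04,0],0,0],[[1,0.04,0],0,0],[[1,0.04,0],0,0],[[1,0.04,0],0,0],[[1,0.04,0],0,0],[[1,0.04,0],0,0],[[1,0.04,0],0,0],[[1,0.04,0],0,0],[[1,0.04,0],0,0],[[1,0.04,0],0,0],[[1,0.04,0],0,0],[[1,0.04,0],0,0],[[1,0.04,0],0,0],[[1,0.04,0],0,0],[[1,0.04,0],0,0],[[1,0.04,0],0,0]]}}

```text
t: 5.28
ee_pos: [446.0, 147.9, 222.9]
orientation: [2.425, 1.998, 0.001]
ft_force: [1.5, -0.9, 0.0]
width: 87.9
grasp_force: 0.0
```

{"name": "move_arm", "arguments": {"steps": [[[1,0.04,0.3],0,0],[[1,0.04,0.3],0,0],[[1,0.04,0.3],0,0],[[1,0.04,0.3],0,0],[[1,0.04,0.4],0,0],[[1,0.04,0.4],0,0],[[1,0.04,0.4],0,0],[[0.9,0.04,0.4],0,0],[[0.9,0.04,0.4],0,0],[[0,0,0],0,0]]}}

```text
t: 6.12
ee_pos: [496.9, 363.7, 140.9]
orientation: [-2.422, -1.999, 0.0]
ft_force: [-0.5, -0.7, 0.2]
width: 87.4
grasp_force: 0.0
```

Run:
```python
from h import *
plan(498,361,5,1.378)
t=cams.get_image('top')
d=cams.cut_out('top','red_box')
for q in d[:2]: print(q['rect'],q['p'])
a=t['image'][180:320,90:240,::-1];cv2.imwrite('pics/d.png',cv2.resize(a,None,fx=4,fy=4,interpolation=cv2.INTER_CUBIC))
```

```text
t 6.1 p [496.9 363.7 140.9] yaw 1.380 w 87.4 q6 0.80 | units now-axes [-0.1   0.06  5.44]  target-axes [-0.1   0.06  5.44] turn 0.02
[159.3, 261.6, 41.7, 33.3] 0.63
```

{"name": "move_arm", "arguments": {"steps": [[[-0.1,0.06,0.8],0,0],[[0,0,0.8],0,0],[[0,0,0.8],0,0],[[0,0,0.8],0,0],[[0,0,0.8],0,0],[[0,0,0.6],0,0],[[0,0,0.5],0,0],[[0,0,0.3],0,0],[[0,0,0],0,0],[[0,0,0],0,1],[[0,0,0],0,1],[[0,0,0],0,1],[[0,0,0],0,1],[[0,0,0],0,1],[[0,0,0],0,1],[[0,0,0],0,1],[[0,0,0],0,1],[[0,0,0],0,1]]}}

```text
t: 7.72
ee_pos: [498.2, 358.3, 8.3]
orientation: [2.425, 1.997, 0.002]
ft_force: [-0.3, -0.6, 5.6]
width: 55.5
grasp_force: 30.0
```

{"name": "move_arm", "arguments": {"steps": [[[0,0,-0.2],0,1],[[0,0,-0.4],0,1],[[0,0,-0.7],0,1],[[0,0,-0.7],1,1],[[0,0,-0.7],1,1],[[0,0,-0.7],1,1],[[0,0,-0.6],1,1],[[0,0,0],1,1],[[0,0,0],1,1],[[0,0,0],1,1],[[0,0,0],1,1],[[0,0,0],1,1],[[0,0,0],1,1],[[0,0,0],1,1],[[0,0,0],1,1],[[0,0,0],1,1],[[0,0,0],1,1],[[0,0,0],1,1],[[0,0,0],0.8,1],[[0,0,0],0,1]]}}

```text
t: 9.38
ee_pos: [497.6, 357.9, 108.2]
orientation: [-3.142, 0.005, 0.0]
ft_force: [0.3, 0.2, 0.3]
width: 55.9
grasp_force: 30.0
```

Run:
```python
from h import *
plan(480.7,44,60,0)
```

```text
t 9.4 p [497.6 357.9 108.2] yaw -0.003 w 55.9 q6 2.18 | units now-axes [-0.64 12.56  1.93]  target-axes [-0.68 12.56  1.93] turn -0.04
```

{"name": "move_arm", "arguments": {"steps": [[[0,0.5,0],0,1],[[0,1,0],0,1],[[0,1,0],0,1],[[0,1,0],0,1],[[0,1,0],0,1],[[0,1,0],0,1],[[0,1,0],0,1],[[-0.2,1,0],0,1],[[-0.2,1,0.3],0,1],[[-0.28,1,0.3],0,1],[[0,1,0.3],0,1],[[0,1,0.3],0,1],[[0,0.7,0.3],0,1],[[0,0.36,0.2],0,1],[[0,0,0.2],0,1],[[0,0,0],0,1],[[0,0,0],0,1]]}}

```text
t: 10.8
ee_pos: [480.5, 44.5, 60.2]
orientation: [-3.141, -0.0, 0.0]
ft_force: [-0.1, -0.0, -1.1]
width: 56.0
grasp_force: 30.0
```

Run:
```python
from h import *
plan(480.7,44.2,14,0)
t=cams.get_image('top')
a=t['image'][190:340,190:390,::-1];cv2.imwrite('pics/e.png',cv2.resize(a,None,fx=4,fy=4,interpolation=cv2.INTER_CUBIC))
s=cams.get_image('side')
a=s['image'][170:350,230:420,::-1];cv2.imwrite('pics/e2.png',cv2.resize(a,None,fx=3,fy=3,interpolation=cv2.INTER_CUBIC))
```

```text
t 10.8 p [480.5  44.5  60.2] yaw 0.000 w 56.0 q6 1.64 | units now-axes [0.01 0.01 1.85]  target-axes [0.01 0.01 1.85] turn 0.00
```

View pics/e2.png

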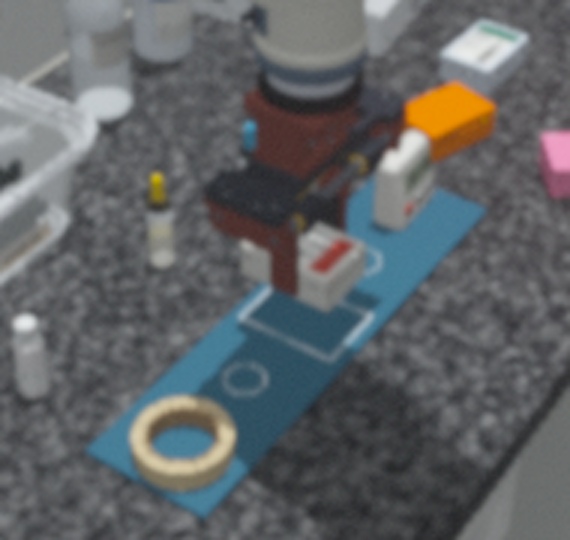

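{"name": "move_arm", "arguments": {"steps": [[[-0.1,0,0.5],0,1],[[0,0,0.5],0,1],[[0,0,0.4],0,1],[[0,0,0.2],0,1],[[0,0,0.14],0,1],[[0,0,0.08],0,1],[[0,0,0],0,1],[[0,0,0],0,1]]}}

```text
t: 11.57
ee_pos: [478.3, 44.1, 14.9]
orientation: [-3.142, 0.001, -0.001]
ft_force: [0.1, 0.9, -0.3]
width: 56.0
grasp_force: 30.0
```

{"name": "move_arm", "arguments": {"steps": [[[0,0,0.06],0,1],[[0,0,0],0,1],[[0,0,0],0,0],[[0,0,0],0,0],[[0,0,0],0,0],[[0,0,0],0,0],[[0,0,0],0,0],[[0,0,0],0,0],[[0,0,0],0,0],[[0,0,-0.4],0,0],[[0,0,-0.8],0,0],[[0,0,-1],0,0],[[0,0,-1],0,0],[[0,0,-1],0,0],[[0,0,-1],0,0],[[0,0,-1],0,0],[[0,0,-0.3],0,0],[[0,0,0],0,0]]}}

```text
t: 13.07
ee_pos: [479.4, 44.1, 178.0]
orientation: [-3.141, 0.001, -0.008]
ft_force: [0.1, -0.9, 0.3]
width: 87.5
grasp_force: 0.0
```

Run:
```python
from h import *
plan(542.3,-370.7,170,1.546)
```

```text
t 13.1 p [479.4  44.1 178. ] yaw -0.001 w 87.5 q6 1.64 | units now-axes [ 2.52 16.59  0.33]  target-axes [-16.53   2.93   0.32] turn -17.72
```

Now move toward the green box, then turn.

{"name": "move_arm", "arguments": {"steps": [[[0.15,0.6,0],0,0],[[0.15,1,0],0,0],[[0.15,1,0],0,0],[[0.15,1,0],0,0],[[0.15,1,0],0,0],[[0.15,1,0],0,0],[[0.15,1,0],0,0],[[0.15,1,0],0,0],[[0.15,1,0],0,0],[[0.15,1,0],0,0],[[0.15,1,0],0,0],[[0.15,1,0],0,0],[[0.15,1,0],0,0],[[0.15,1,0],0,0],[[0.15,1,0],0,0],[[0.15,1,0],0,0],[[0.12,1,0],0,0],[[0,0,0],0,0]]}}

```text
t: 14.57
ee_pos: [540.4, -374.7, 173.6]
orientation: [3.141, -0.005, -0.001]
ft_force: [1.1, 0.8, -0.2]
width: 87.8
grasp_force: 0.0
```

{"name": "move_arm", "arguments": {"steps": [[[0,0,0],-1,0],[[0,0,0],-1,0],[[0,0,0],-1,0],[[0,0,0],-1,0],[[0,0,0],-1,0],[[0,0,0],-1,0],[[0,0,0],-1,0],[[0,0,0],-1,0],[[0,0,0],-1,0],[[0,0,0],-1,0],[[0,0,0],-1,0],[[0,0,0],-1,0],[[0,0,0],-1,0],[[0,0,0],-1,0],[[0,0,0],-1,0],[[0,0,0],-1,0],[[0,0,0],-1,0],[[0,0,0],-0.72,0],[[0,0,0],0,0]]}}

```text
t: 16.15
ee_pos: [539.9, -369.9, 173.8]
orientation: [-2.244, -2.194, 0.001]
ft_force: [-0.8, 0.2, 0.0]
width: 87.9
grasp_force: 0.0
```

Run:
```python
from h import *
plan(542.3,-370.7,8,1.546)
t=cams.get_image('top');s=cams.get_image('side')
for m in([(t,'top')],[(s,'side')],[(t,'top'),(s,'side')]):
    v=[(c,q[0]['pixels']) for c,k in m for q in [cams.cut_out(k,'red_box')] if q]
    if v:
        print([m[0][1]],len(v),[fit(v,lambda p:box(p,6),np.array([480.,44,a]),np.array([6,6,.15])) for a in(1.5,)])
for nm,c in(('f',t),):
    a=c['image'][210:310,240:340,::-1];cv2.imwrite('pics/f.png',cv2.resize(a,None,fx=5,fy=5,interpolation=cv2.INTER_CUBIC))
```

```text
t 16.1 p [ 539.9 -369.9  173.8] yaw 1.548 w 87.9 q6 -0.60 | units now-axes [-0.04  0.11  6.63]  target-axes [-0.03  0.1   6.63] turn 0.02
['side'] 1 [(array([480.6655816 ,  44.39503762,   1.56096101]), np.float64(0.09099836333878886))]
['top'] 1 [(array([480.6655816 ,  44.39503762,   1.56096101]), np.float64(0.09099836333878886))]
```

View pics/f.png

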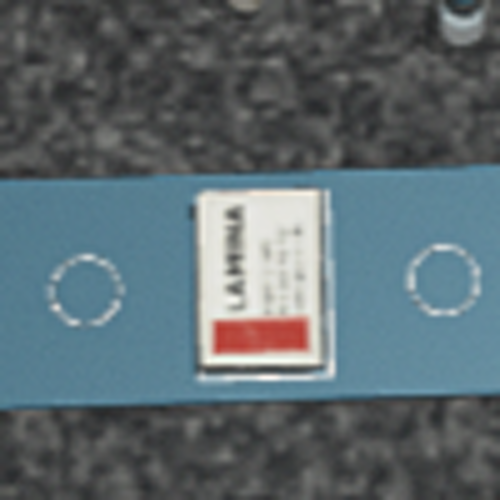

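The red box sits in the rectangle: in the crop its top is at (262,280), squarely between the printed lines, and the fit gives (480.7, 44.4). Now grasp the green box.

{"name": "move_arm", "arguments": {"steps": [[[-0.03,0.1,0.8],0,0],[[0,0,0.9],0,0],[[0,0,0.9],0,0],[[0,0,0.9],0,0],[[0,0,0.9],0,0],[[0,0,0.8],0,0],[[0,0,0.7],0,0],[[0,0,0.4],0,0],[[0,0,0.3],0,0],[[0,0,0],0,0],[[0,0,0],0,1],[[0,0,0],0,1],[[0,0,0],0,1],[[0,0,0],0,1],[[0,0,0],0,1],[[0,0,0],0,1],[[0,0,0],0,1],[[0,0,0],0,1],[[0,0,0],0,1]]}}

```text
t: 18.03
ee_pos: [543.6, -372.1, 11.4]
orientation: [2.249, 2.193, 0.0]
ft_force: [-1.0, 1.3, 6.1]
width: 55.7
grasp_force: 30.0
```

{"name": "move_arm", "arguments": {"steps": [[[0,0,-0.2],0,1],[[0,0,-0.5],0,1],[[0,0,-0.9],0,1],[[0,0,-0.9],0,1],[[0,0,-0.9],0,1],[[0,0,-0.9],0,1],[[0,0,-0.7],0,1],[[0.5,0,0],0,1],[[1,0,0],0,1],[[1,0,0],0,1],[[1,0,0],0,1],[[1,0,0],0,1],[[1,0,0],0,1],[[1,0,0],0,1],[[0,0,0],0,1]]}}

```text
t: 19.28
ee_pos: [545.8, -204.6, 134.6]
orientation: [-2.244, -2.194, 0.001]
ft_force: [-0.2, -0.6, -1.4]
width: 56.0
grasp_force: 30.0
```

{"name": "move_arm", "arguments": {"steps": [[[0,0,0],1,1],[[0,0,0],1,1],[[0,0,0],1,1],[[0,0,0],1,1],[[0,0,0],1,1],[[0,0,0],1,1],[[0,0,0],1,1],[[0,0,0],1,1],[[0,0,0],1,1],[[0,0,0],1,1],[[0,0,0],1,1],[[0,0,0],1,1],[[0,0,0],1,1],[[0,0,0],1,1],[[0,0,0],1,1],[[0,0,0],1,1],[[0,0,0],1,1],[[0,0,0],0.7,1],[[0,0,0],0,1]]}}

```text
t: 20.87
ee_pos: [546.6, -209.1, 135.0]
orientation: [-3.141, 0.002, 0.002]
ft_force: [0.8, -0.1, -1.7]
width: 55.7
grasp_force: 30.0
```

Run:
```python
from h import *
plan(480.7,44.3,80,0)
```

```text
t 20.9 p [ 546.6 -209.1  135. ] yaw -0.001 w 55.7 q6 1.19 | units now-axes [ -2.64 -10.13   2.21]  target-axes [ -2.64 -10.14   2.2 ] turn -0.01
```

{"name": "move_arm", "arguments": {"steps": [[[-0.5,-0.3,0],0,1],[[-1,-0.5,0],0,1],[[-1,-0.8,0],0,1],[[-0.2,-1,0],0,1],[[0,-1,0],0,1],[[0,-1,0],0,1],[[0,-1,0],0,1],[[0,-1,0],0,1],[[0,-1,0],0,1],[[0,-1,0],0,1],[[0,-0.8,0],0,1],[[0,-0.5,0],0,1],[[0,-0.24,0.4],0,1],[[0,0,0.8],0,1],[[0,0,0.6],0,1],[[0,0,0.4],0,1],[[0,0,0],0,1],[[0,0,0],0,1]]}}

```text
t: 22.37
ee_pos: [479.0, 43.6, 79.9]
orientation: [3.141, 0.002, -0.003]
ft_force: [0.8, -0.7, -1.1]
width: 55.9
grasp_force: 30.0
```

Run:
```python
from h import *
plan(479.3,44.3,49,0)
s=cams.get_image('side')
a=s['image'][170:320,250:450,::-1];cv2.imwrite('pics/g.png',cv2.resize(a,None,fx=3,fy=3,interpolation=cv2.INTER_CUBIC))
```

```text
t 22.4 p [479.   43.6  79.9] yaw 0.001 w 55.9 q6 1.64 | units now-axes [ 0.02 -0.03  1.24]  target-axes [ 0.01 -0.03  1.24] turn 0.01
```

View pics/g.png

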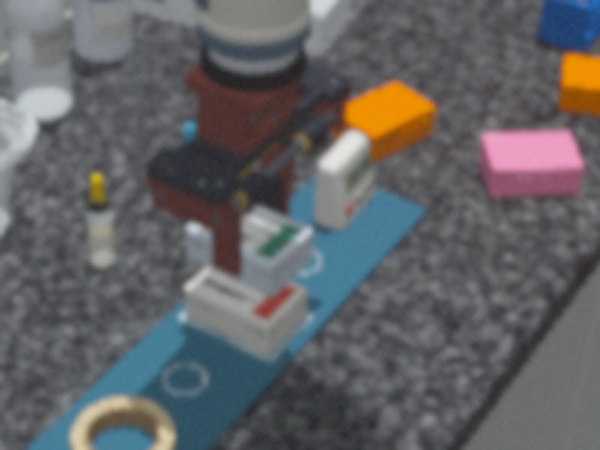

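{"name": "move_arm", "arguments": {"steps": [[[0,-0.03,0.4],0,1],[[0,0,0.4],0,1],[[0,0,0.2],0,1],[[0,0,0.14],0,1],[[0,0,0.08],0,1],[[0,0,0.04],0,1],[[0,0,0],0,1],[[0,0,0],0,1]]}}

```text
t: 23.08
ee_pos: [479.7, 44.8, 49.3]
orientation: [-3.142, -0.002, -0.0]
ft_force: [-0.8, -0.7, -0.5]
width: 56.2
grasp_force: 30.0
```

{"name": "move_arm", "arguments": {"steps": [[[0,0,0],0,0],[[0,0,0],0,0],[[0,0,0],0,0],[[0,0,0],0,0],[[0,0,0],0,0],[[0,0,0],0,0],[[0,0,0],0,0],[[0,0,-0.4],0,0],[[0,0,-0.8],0,0],[[0,0,-1],0,0],[[0,0,-1],0,0],[[0,0,-1],0,0],[[0,0,-0.8],0,0.5],[[0,0,0],0,0.5],[[0,0,0],0,0.5],[[0,0,0],0,0.5],[[0,0,0],0,0.5]]}}

```text
t: 24.5
ee_pos: [478.6, 44.7, 173.2]
orientation: [3.141, 0.002, -0.003]
ft_force: [-1.0, -0.5, 0.7]
width: 57.8
grasp_force: 0.0
```

Run:
```python
from h import *
plan(624,50,140,0)
```

```text
t 24.5 p [478.6  44.7 173.2] yaw 0.001 w 57.8 q6 1.64 | units now-axes [ 5.82 -0.21  1.32]  target-axes [ 5.81 -0.21  1.33] turn 0.01
```

{"name": "move_arm", "arguments": {"steps": [[[0.5,0,0],0,0.5],[[1,0,0],0,0.5],[[1,-0.1,0],0,0.5],[[1,-0.13,0.3],0,0.5],[[1,0,0.4],0,0.5],[[0.8,0,0.4],0,0.5],[[0.5,0,0.22],0,0.5],[[0,0,0],0,0.5],[[0,0,0],0,0.5]]}}

```text
t: 25.25
ee_pos: [623.4, 50.6, 139.2]
orientation: [3.141, 0.001, -0.006]
ft_force: [0.8, 0.2, 0.2]
width: 44.1
grasp_force: 0.0
```

Run:
```python
from h import *
plan(623.5,50.5,21,0)
t=cams.get_image('top')
s=cams.get_image('side')
a=s['image'][170:320,220:420,::-1];cv2.imwrite('pics/i.png',cv2.resize(a,None,fx=4,fy=4,interpolation=cv2.INTER_CUBIC))
for k,c in(('top',t),('side',s)):
  for q in cams.cut_out(k,'green_box'):
    if np.hypot(*(np.array(q['rect'][:2])-proj(c,[480,44,55])[0]))<12: print(k,fit([(c,q['pixels'])],lambda p:box(p,37),np.array([480.,44,1.5]),np.array([6,6,.15])))
```

```text
t 25.2 p [623.4  50.6 139.2] yaw 0.001 w 44.1 q6 1.63 | units now-axes [0.02 0.   4.73]  target-axes [0.   0.   4.73] turn 0.01
```

View pics/i.png

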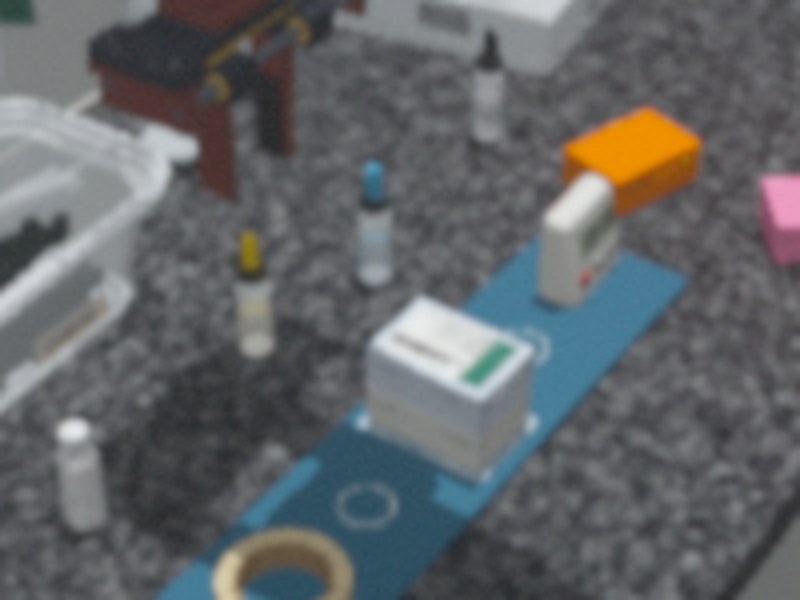

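The side picture shows green squarely on red at (450,380) in the crop, and yellow upright at (255,300) beneath the gripper. Descend on yellow.

{"name": "move_arm", "arguments": {"steps": [[[0,0,0.5],0,0.5],[[0,0,0.6],0,0.5],[[0,0,0.7],0,0.5],[[0,0,0.7],0,0.5],[[0,0,0.7],0,0.5],[[0,0,0.7],0,0.5],[[0,0,0.5],0,0.5],[[0,0,0.3],0,0.5],[[0,0,0],0,0.5],[[0,0,0],0,1],[[0,0,0],0,1],[[0,0,0],0,1],[[0,0,0],0,1],[[0,0,0],0,1],[[0,0,0],0,1],[[0,0,0],0,1],[[0,0,0],0,1]]}}

```text
t: 26.87
ee_pos: [625.3, 50.7, 24.7]
orientation: [-3.141, -0.002, -0.003]
ft_force: [-1.8, -0.2, 5.9]
width: 22.6
grasp_force: 30.0
```

{"name": "move_arm", "arguments": {"steps": [[[0,0,-0.2],0,1],[[0,0,-0.5],0,1],[[0,0,-0.8],-1,1],[[0,0,-0.9],-1,1],[[0,0,-0.9],-1,1],[[0,0,-0.7],-1,1],[[0,0,0],-1,1],[[0,0,0],-1,1],[[0,0,0],-1,1],[[0,0,0],-1,1],[[0,0,0],-1,1],[[0,0,0],-1,1],[[0,0,0],-1,1],[[0,0,0],-1,1],[[0,0,0],-1,1],[[0,0,0],-1,1],[[0,0,0],-1,1],[[0,0,0],-1,1],[[0,0,0],-1,1],[[0,0,0],-1,1]]}}

```text
t: 28.53
ee_pos: [624.5, 50.7, 124.6]
orientation: [2.215, 2.227, 0.001]
ft_force: [-0.4, -0.4, -0.6]
width: 22.4
grasp_force: 30.0
```

Run:
```python
from h import *
plan(480.3,129,60,1.571)
s=cams.get_image('side')
a=s['image'][170:320,220:420,::-1];cv2.imwrite('pics/j.png',cv2.resize(a,None,fx=4,fy=4,interpolation=cv2.INTER_CUBIC))
```

```text
t 28.5 p [624.5  50.7 124.6] yaw 1.576 w 22.4 q6 0.06 | units now-axes [ 3.16 -5.75  2.58]  target-axes [ 3.13 -5.77  2.58] turn 0.06
```

View pics/j.png

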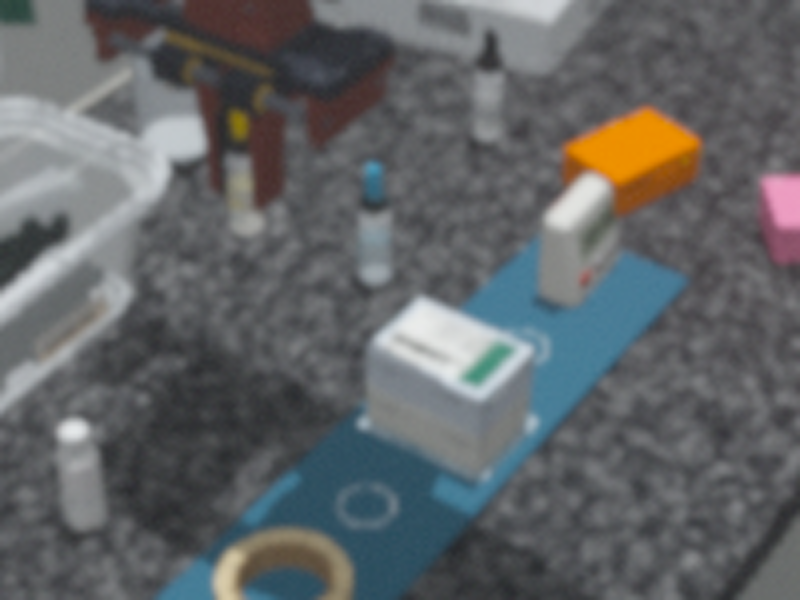

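{"name": "move_arm", "arguments": {"steps": [[[0.3,-0.5,0],0,1],[[0.5,-0.8,0],0,1],[[0.5,-0.9,0],0,1],[[0.5,-0.9,0],0,1],[[0.5,-0.9,0],0,1],[[0.4,-0.8,0],0,1],[[0.3,-0.6,0],0,1],[[0.13,-0.37,0],0,1],[[0,0,0.6],0,1],[[0,0,0.8],0,1],[[0,0,0.7],0,1],[[0,0,0.48],0,1],[[0,0,0],0,1],[[0,0,0],0,1]]}}

```text
t: 29.75
ee_pos: [480.3, 128.6, 59.2]
orientation: [-2.221, -2.221, 0.001]
ft_force: [0.4, 0.5, -0.1]
width: 22.7
grasp_force: 30.0
```

Run:
```python
from h import *
plan(480.3,129,31.5,1.571)
```

```text
t 29.8 p [480.3 128.6  59.2] yaw 1.571 w 22.7 q6 0.24 | units now-axes [0.02 0.   1.11]  target-axes [0.02 0.   1.11] turn -0.00
```

{"name": "move_arm", "arguments": {"steps": [[[0,0,0.4],0,1],[[0,0,0.35],0,1],[[0,0,0.2],0,1],[[0,0,0.1],0,1],[[0,0,0.06],0,1],[[0,0,0],0,1],[[0,0,0],0,1],[[0,0,0],0,1]]}}

```text
t: 30.42
ee_pos: [480.4, 128.8, 31.6]
orientation: [2.22, 2.222, 0.001]
ft_force: [0.0, -1.0, -0.4]
width: 22.1
grasp_force: 30.0
```

{"name": "move_arm", "arguments": {"steps": [[[0,0,0.03],0,1],[[0,0,0],0,1],[[0,0,0],0,0.9],[[0,0,0],0,0.7],[[0,0,0],0,0.5],[[0,0,0],0,0.5],[[0,0,0],0,0.5],[[0,0,0],0,0.5],[[0,0,0],0,0.5],[[0,0,-0.3],0,0.5],[[0,0,-0.6],0,0.5],[[0,0,-0.8],0,0.5],[[0,0,-0.9],0,0.5],[[0,0,-0.9],0,0.5],[[0,0,-0.9],0,0.5],[[0,0,0],0,0.5]]}}

```text
t: 31.75
ee_pos: [482.7, 129.4, 144.9]
orientation: [2.218, 2.22, 0.009]
ft_force: [0.6, -0.4, 0.3]
width: 44.2
grasp_force: 0.0
```

Run:
```python
from h import *
plan(604.5,-52.5,140,0)
```

```text
t 31.8 p [482.7 129.4 144.9] yaw 1.572 w 44.2 q6 0.24 | units now-axes [-7.28  4.86  0.22]  target-axes [4.87 7.28 0.2 ] turn 18.01
```

Blue can be picked with fingers closing along world x (no turn needed).

{"name": "move_arm", "arguments": {"steps": [[[-0.5,0.3,0],0,0.5],[[-0.9,0.6,0],0,0.5],[[-0.9,0.6,0],0,0.5],[[-0.9,0.6,0],0,0.5],[[-0.9,0.6,0],0,0.5],[[-0.9,0.6,0],0,0.5],[[-0.9,0.6,0],0,0.5],[[-0.9,0.6,0],0,0.5],[[-0.48,0.36,0.2],0,0.5],[[0,0,0],0,0.5],[[0,0,0],0,0.5]]}}

```text
t: 32.67
ee_pos: [601.1, -53.2, 134.5]
orientation: [-2.221, -2.22, 0.002]
ft_force: [-0.5, -0.5, 0.4]
width: 44.1
grasp_force: 0.0
```

Run:
```python
from h import *
plan(604.5,-52.5,21,1.571)
s=cams.get_image('side')
a=s['image'][170:320,220:420,::-1];cv2.imwrite('pics/k.png',cv2.resize(a,None,fx=4,fy=4,interpolation=cv2.INTER_CUBIC))
```

```text
t 32.7 p [601.1 -53.2 134.5] yaw 1.570 w 44.1 q6 -0.11 | units now-axes [0.03 0.15 4.54]  target-axes [0.03 0.14 4.54] turn -0.01
```

View pics/k.png

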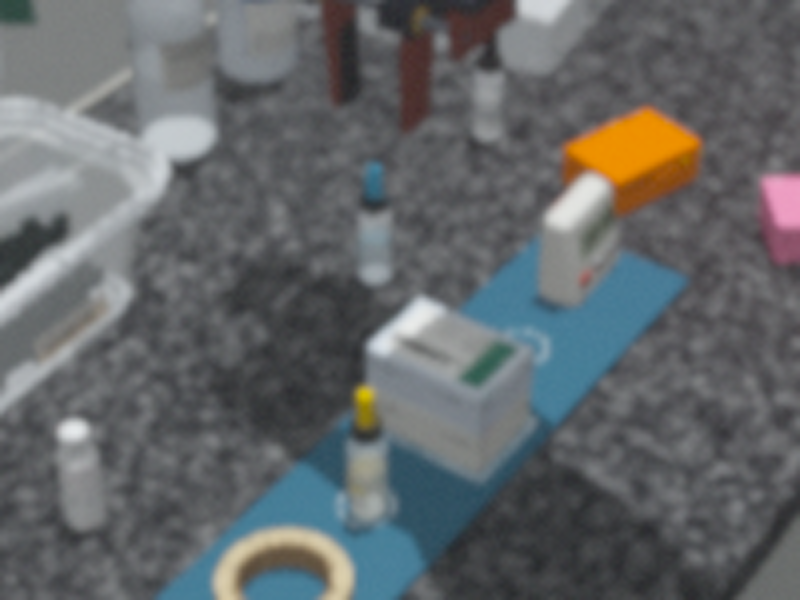

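Yellow stands upright on its ring (base at (367,505) in the crop). Blue is still standing at (375,225), right under the gripper. Descend.

{"name": "move_arm", "arguments": {"steps": [[[0.03,0.14,0.4],0,0.5],[[0,0,0.6],0,0.5],[[0,0,0.7],0,0.5],[[0,0,0.7],0,0.5],[[0,0,0.7],0,0.5],[[0,0,0.6],0,0.5],[[0,0,0.5],0,0.5],[[0,0,0.3],0,0.5],[[0,0,0],0,0.5],[[0,0,0],0,1],[[0,0,0],0,1],[[0,0,0],0,1],[[0,0,0],0,1],[[0,0,0],0,1],[[0,0,0],0,1],[[0,0,0],0,1],[[0,0,0],0,1]]}}

```text
t: 34.13
ee_pos: [606.1, -52.4, 24.1]
orientation: [2.22, 2.222, 0.002]
ft_force: [0.2, 0.2, 6.1]
width: 22.4
grasp_force: 30.0
```

{"name": "move_arm", "arguments": {"steps": [[[0,0,-0.2],0,1],[[0,0,-0.5],0,1],[[0,0,-0.8],0,1],[[0,0,-0.9],0,1],[[0,0,-0.9],0,1],[[0,0,-0.7],0,1],[[0,0,0],0,1],[[0,0,0],0,1]]}}

```text
t: 34.8
ee_pos: [606.0, -52.4, 124.6]
orientation: [2.219, 2.221, 0.003]
ft_force: [-0.9, 0.2, 0.1]
width: 22.3
grasp_force: 30.0
```

Run:
```python
from h import *
plan(481,-41,60,1.571)
```

```text
t 34.8 p [606.  -52.4 124.6] yaw 1.572 w 22.3 q6 -0.11 | units now-axes [ 0.46 -5.01  2.57]  target-axes [ 0.46 -5.    2.58] turn 0.01
```

{"name": "move_arm", "arguments": {"steps": [[[0.06,-0.5,0],0,1],[[0.1,-0.9,0],0,1],[[0.1,-0.9,0],0,1],[[0.1,-0.9,0],0,1],[[0.1,-0.8,0],0,1],[[0,-0.6,0],0,1],[[0,-0.4,0],0,1],[[0,0,0.6],0,1],[[0,0,0.8],0,1],[[0,0,0.7],0,1],[[0,0,0.48],0,1],[[0,0,0],0,1],[[0,0,0],0,1]]}}

```text
t: 35.88
ee_pos: [479.7, -41.0, 57.8]
orientation: [-2.219, -2.221, 0.002]
ft_force: [-0.2, 0.4, -0.0]
width: 22.5
grasp_force: 30.0
```

Run:
```python
from h import *
plan(481,-41,31,1.571)
```

```text
t 35.9 p [479.7 -41.   57.8] yaw 1.572 w 22.5 q6 -0.11 | units now-axes [-0.    0.06  1.07]  target-axes [-0.    0.05  1.07] turn 0.01
```

{"name": "move_arm", "arguments": {"steps": [[[0,0.05,0.4],0,1],[[0,0,0.3],0,1],[[0,0,0.2],0,1],[[0,0,0.1],0,1],[[0,0,0.06],0,1],[[0,0,0],0,1],[[0,0,0],0,1],[[0,0,0],0,1]]}}

```text
t: 36.55
ee_pos: [481.8, -41.0, 32.4]
orientation: [2.22, 2.222, 0.001]
ft_force: [0.0, -0.7, 0.1]
width: 22.3
grasp_force: 30.0
```

{"name": "move_arm", "arguments": {"steps": [[[0,0,0.02],0,1],[[0,0,0],0,1],[[0,0,0],0,0.9],[[0,0,0],0,0.7],[[0,0,0],0,0.5],[[0,0,0],0,0.5],[[0,0,0],0,0.5],[[0,0,0],0,0.5],[[0,0,0],0,0.5],[[0,0,-0.3],0,0.5],[[0,0,-0.6],0,0.5],[[0,0,-0.8],0,0.5],[[0,0,-0.9],0,0.5],[[0,0,-0.9],0,0.5],[[0,0,-0.9],0,0.5],[[0,0,-0.9],0,0.5],[[-0.5,0,0],0,0.5],[[-1,0,0],0,0.5],[[-1,0,0],0,0.5],[[-1,0,0],0,0.5]]}}

```text
t: 38.22
ee_pos: [481.7, -129.3, 165.1]
orientation: [2.219, 2.223, 0.001]
ft_force: [0.5, 0.0, 1.1]
width: 43.8
grasp_force: 0.0
```

{"name": "move_arm", "arguments": {"steps": [[[-1,0,0],0,0.5],[[-1,0,0],0,0.5],[[-1,0,0],0,0.5],[[-1,0,0],0,0.5],[[-1,0,0],0,0.5],[[-1,0,0],0,0.5],[[-1,0,0],0,0.5],[[0,0,0],0,0.5],[[0,0,0],0,0.5]]}}

```text
t: 38.97
ee_pos: [481.6, -304.4, 164.5]
orientation: [2.223, 2.22, 0.0]
ft_force: [-0.1, 0.2, 0.5]
width: 44.1
grasp_force: 0.0
```

Run:
```python
from h import *
plan(481,-41,31,1.571)
t=cams.get_image('top');s=cams.get_image('side')
a=s['image'][180:330,220:420,::-1];cv2.imwrite('pics/l.png',cv2.resize(a,None,fx=4,fy=4,interpolation=cv2.INTER_CUBIC))
a=t['image'][190:310,190:390,::-1];cv2.imwrite('pics/m.png',cv2.resize(a,None,fx=4,fy=4,interpolation=cv2.INTER_CUBIC))
for c in(t,s):
    h=cv2.cvtColor(c['image'],cv2.COLOR_RGB2HSV)
    for n,lo,hi,P in(('blue',95,108,(481,-41,88)),('yel',20,32,(480,129,88))):
        u,v=proj(c,P)[0].astype(int);g=h[v-9:v+10,u-9:u+10];q=np.argwhere((g[...,0]>=lo)&(g[...,0]<=hi)&(g[...,1]>(165 if n=='blue' else 130))&(g[...,2]>90))[:,::-1]+[u-9,v-9]
        print(n,len(q),unproj(c,q.mean(0),88))
for k,c in(('top',t),('side',s)):
  for q in cams.cut_out(k,'green_box'):
    if np.hypot(*(np.array(q['rect'][:2])-proj(c,[480,44,50])[0]))<16: print(k,q['rect'],fit([(c,q['pixels'])],lambda p:box(p,37),np.array([480.,44,1.5]),np.array([6,6,.15])))
```

```text
t 39.0 p [ 481.6 -304.4  164.5] yaw 1.570 w 44.1 q6 -0.58 | units now-axes [10.53 -0.04  5.34]  target-axes [10.54 -0.02  5.34] turn -0.01
blue 5 [[480.78375583 -41.87054172]]
yel 18 [[478.64263819 130.21221192]]
blue 0 [[nan nan]]
yel 33 [[476.5287507  133.43311683]]
top [291.1, 267.4, 26.1, 40.6] (array([479.13253054,  42.52285047,   1.54828687]), np.float64(0.0950408035153798))
side [332.2, 260.8, 43.0, 38.4] (array([478.72580518,  44.87389529,   1.55255687]), np.float64(0.047310066775859916))<stdin>:10: RuntimeWarning: Mean of empty slice.
  ret = um.true_divide(
```

View pics/l.png

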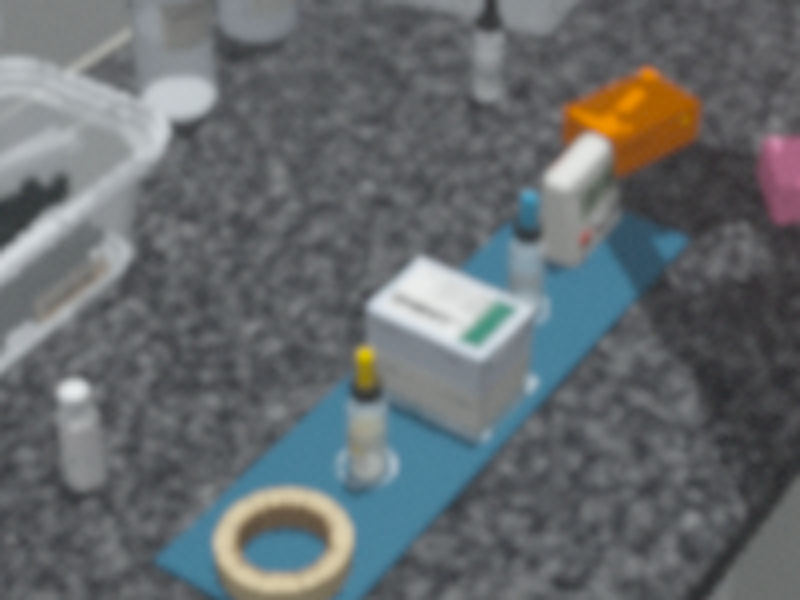

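View pics/m.png

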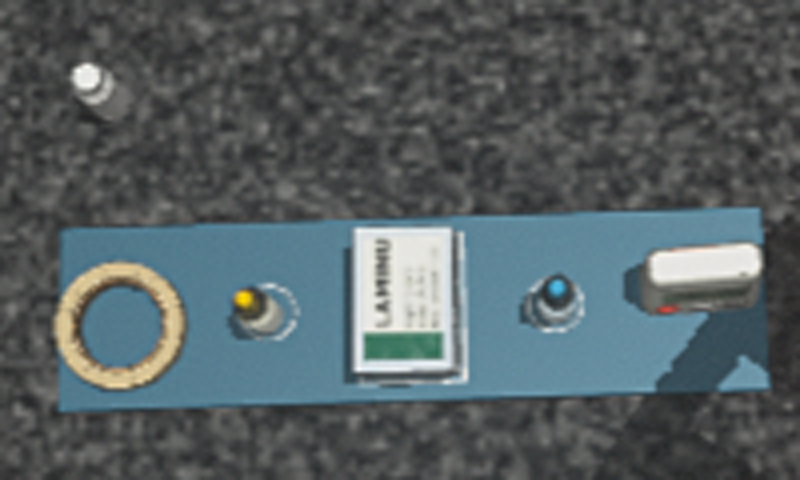

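Both bottles stand upright on their rings: the caps are at (245,300) and (557,287) in the top crop, and the boxes are stacked squarely between them. The black and white bottles are undisturbed, and the arm is clear.

```bash
python3 -c "
from workcell import ctrl
print(ctrl.close_job())"
```

```text
the job is handed in; nothing more can be done
None
```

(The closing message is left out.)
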